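Unscrew the lid of the tall storage jar

TASK

Open the taller of the two plain pale storage jars that have ribbed steel lids: unscrew its lid, lift it off and set it down gently on the cork trivet, flat, open side down and near the middle. Do not lift the jar; leave it and the short jar standing where they are.

Things in the scene. Friction and masses are not known exactly. Their poses are not given: they have to be found in the camera images.
- lid: the tall jar's screw lid: round ribbed steel cap, 56 mm across, 24 mm high, 0.06 kg, can be gripped in any direction. Origin: centre of its open underside; z up, closed top at +24 mm. Screwed on, its origin is 116 mm and its top 140 mm above the worktop, on the jar's axis. Seen from above it unscrews counter-clockwise (positive about z) with almost no torque and does not rise by itself.
- tall_jar: the tall jar: white cylinder 52 mm across, narrower than its lid; loose, about 0.65 kg, mouth at 132 mm. Origin: centre of its underside, z up. Short two-start thread: the lid is free once turned 55 degrees (best 65 to 95, in one grip); before that the thread holds it and the jar comes along; clockwise it is stopped at once. Freed, it lifts straight off, clear of the neck after 20 mm.
- short_jar: the short jar of the same make, not to be opened: 52 mm across, 85 mm high with its steel lid (56 mm across) on. Origin: centre of its underside, z up.
- trivet: round flat cork trivet, 114 mm across, 8 mm thick, fixed to the worktop. Origin: centre of its underside, z up; its top is at +8 mm. The two jars and the trivet stand in a row across the worktop about 0.2 m apart, in any order.
Things that resemble listed ones, but are neither listed nor needed, are in the scene too. There is more than one size of the lid; the job needs the largest.

How it is judged:
By the outcome, as a careful person would: the job done as asked, in the order asked, and still so for the second after the job is handed in, with the robot touching nothing.
It also fails if it takes over 38 s, if anything falls off the work surface, if the arm or the gripper's body presses on something with over 40 N, if the wrist force passes 120 N, or if a joint passes its speed limit or range.

ROBOT

A 6-joint arm with a two-finger parallel gripper is mounted at the origin on a cart in front of the work surface, level with it; the furniture and walls round the work are solid. World frame = base frame: x ahead of the robot, y to its left, z up, the work surface at z = 0. Lengths are in mm, angles in rad, forces in N, time in s.
With the tool pointing down it reaches from about 300 to 775 mm from the base axis. Payload 14.6 kg.
Tool frame: the origin (TCP) lies on the centre line of the jaws, within the pads' length; the fingertips stand 19 mm ahead of it and the grasp point (between the pads) is the TCP (bot.tip_reach is the distance from the TCP to the fingertips, in mm); z points along the fingers, y is the line along which they close (so a half turn about z gives the same grasp; the last joint's range is limited). The gripper opens to 85 mm and grips with 20 to 120 N. Pads are 22 mm wide; open, the fingers measure 114 mm over their backs; the gripper's body (76 mm by 85 mm) begins 54 mm behind the grasp point. The pads swing forward as they close: fully open they stand 13 mm farther back than shut.
Start: joints at [-0.067, 0.3, 1.521, -0, 1.321, -0.067], TCP at [549.99, -0.002, 216.581] pointing down, gripper open.
Joint ranges: [-3.03, 3.03], [-0.79, 2.21], [0.23, 2.52], [-1.04, 4.18], [0, 3.07], [-2.55, 2.55]. Speed limits (rad/s): [2.22, 2.22, 2.57, 3.14, 3.14, 3.14].

INTERFACE

Orientations are given as a unit quaternion [w, x, y, z].
In Python, from rig import bot gives the robot as it stands. Calls block until the motion is done:
- bot.move_to(position, orientation): joint-space move of the TCP to a pose.
- bot.servo_line(position, attitude=None, speed=150, until_force=None): straight line of the TCP; attitude=None keeps the orientation; speed is the mean speed in mm/s. With until_force (N) it stops when the force on the tool has changed by that much, and returns True; else False.
- bot.move_joints(angles): joint-space move.
- bot.move_gripper(opening, grip_force=None): finger opening in mm; grip_force is the grip in N (None keeps the last); returns when the fingers have stopped.
- bot.dwell(seconds).
- bot.ik(position, orientation): joint angles nearest the present ones, or None.
- bot.read_state(): the state.
- bot.read_camera(name): name is "scene" or "side" or "wrist"; returns a dict with "image" (480x640x3 uint8, blue, green, red), "depth" (480x640 float32, mm along the optical axis (not along the pixel's ray), 0 where there is no reading), "fovy" (degrees; the focal length in pixels is half the picture's height over the tangent of half this angle, whatever the lens; pixels are square), "cx", "cy" (the principal point, pixels), "k1" (the pictures are not rectified: a ray, as slopes to the right and down, at radius r is drawn at 1 + k1 r^2 times it, then the intrinsics apply), "eye" and "attitude" of the camera in the world; the wrist camera has in their place "mount" (4x4, takes a point from camera to tool coordinates, whose origin is the TCP and whose axes are the flange's). Camera axes: x right, y down, z forward; pixel columns grow to the right and rows downward; lengths in mm; the calibration is good to about 2 mm. A picture is of the moment at which its call begins: read the wrist's pose just before it.
A pose or a line that the arm cannot do raises bot.MotionError and nothing moves.
- bot.finish_job(): hands the job in; it is judged then, once.
The state is a dict: "clock": time; "joint_positions": joint angles; "qvel": joint speeds; "effort": joint torques, N m; "ee_pos": TCP position; "tool_rot": TCP orientation; "ft_force": force on the tool from outside, world axes, zero at the start; "moment": the same for the moment, N m; "grip_width": finger opening in mm; "grip_force": force on a finger pad.
Only numpy, scipy, OpenCV 4.12 (cv2) and the standard library are available. Lean on these libraries where they do the work, as an engineer would, in place of code of your own. Each camera call takes 0.05 s, during which the arm holds its last target. There are 200 camera calls.

## Working session

There is one attempt and no reset: what is moved stays moved. The work goes in short steps, each a Python script; the robot and the scene stay as the last script left them, time stands still between calls to the robot, and variables do not carry over. Pictures are saved under pics/ and viewed, at most 10 in all, crops included, and the job is handed in when it is done.

```bash
mkdir -p pics; ls; cat > h.py <<'E'
import numpy as np, cv2
from rig import bot
from scipy.spatial.transform import Rotation as R
def rot(q): return R.from_quat(q,scalar_first=True).as_matrix()
def cloud(c,T=None):
    h,w=c["depth"].shape; f=h/2/np.tan(np.radians(c["fovy"])/2)
    K=np.array([[f,0,c["cx"]],[0,f,c["cy"]],[0,0,1.]])
    u,v=np.meshgrid(np.arange(w),np.arange(h))
    p=cv2.undistortPoints(np.stack([u,v],-1).reshape(-1,1,2).astype(float),K,np.array([c["k1"],0,0,0.])).reshape(h,w,2)
    P=np.dstack([p,np.ones((h,w))])*c["depth"][...,None]
    if T is None:
        A=np.array(c["attitude"]); A=rot(A) if A.size==4 else A
        W=P@A.T+np.array(c["eye"])
    else: W=P@T[:3,:3].T+T[:3,3]
    W[c["depth"]<=0]=np.nan
    return W
def wrist():
    s=bot.read_state(); c=bot.read_camera("wrist")
    T=np.eye(4);q=np.array(s["tool_rot"]);T[:3,:3]=rot(q) if q.size==4 else q;T[:3,3]=s["ee_pos"]
    return c,cloud(c,T@np.array(c["mount"]))
E
python3 - <<'E'
from h import *
for n in("scene","side"):
    c=bot.read_camera(n); cv2.imwrite(f"pics/{n}0.png",c["image"]); np.save(n,cloud(c)); print(n,c["eye"],c["attitude"],c["fovy"],c["k1"])
c,W=wrist(); cv2.imwrite("pics/wrist0.png",c["image"]); np.save("wrist",W); print(c["mount"]); s=bot.read_state();print(s["clock"],s["tool_rot"])
E
```

```text
pics
scene [ 137.59323095 -676.79861986  604.32789198] [-0.46807305  0.84882843 -0.21806138  0.11334523] 51.33582560207569 -0.10682676425679585
side [522.33361467 696.24881947 603.40827756] [-0.0034825  -0.01212307  0.89027952 -0.45523981] 52.58772687574199 -0.13396371764580345
[[-6.23467474e-04 -9.61275549e-01 -2.75588333e-01  6.98007705e+01]
 [ 9.99999667e-01 -7.44524241e-04  3.34650171e-04  1.10374713e+00]
 [-5.26873221e-04 -2.75588033e-01  9.61275693e-01 -1.57666845e+02]
 [ 0.00000000e+00  0.00000000e+00  0.00000000e+00  1.00000000e+00]]
0.15 [-3.22167563e-04  7.07127847e-01  7.07085590e-01 -2.69625857e-04]
```

View pics/scene0.png

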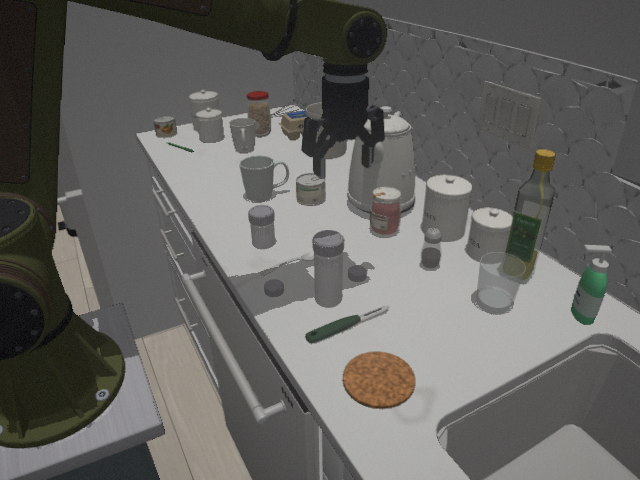

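View pics/side0.png

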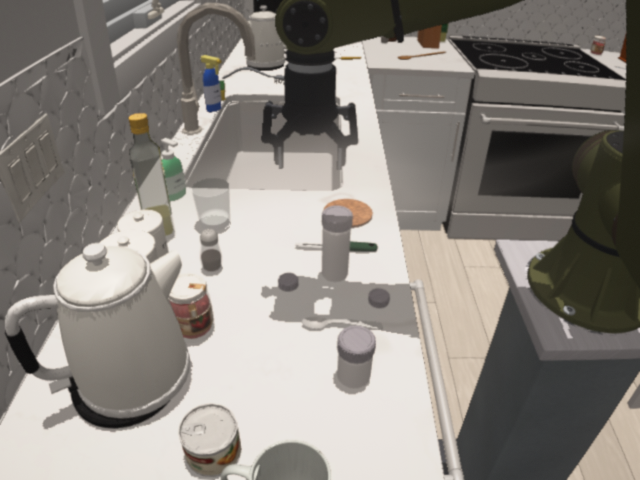

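Candidates in the scene view: the tall jar is at (328,268), with its lid at (328,242). The short jar is at (262,227). There are two loose small caps at (274,288) and (358,272), a salt shaker at (431,248) and canisters at (447,205) and (490,235). The trivet is at (379,380). I choose the tall jar and will check it in one crop.

```bash
python3 - <<'E'
from h import *
from scipy.optimize import least_squares
S=np.load("scene.npy"); D=np.load("side.npy")
im=cv2.imread("pics/scene0.png"); im2=cv2.imread("pics/side0.png")
a=cv2.resize(im[190:340,210:410],(400,300),interpolation=2); b=cv2.resize(im2[190:340,270:470],(400,300),interpolation=2)
cv2.imwrite("pics/crop.png",np.hstack([a,b]))
def reg(W,x0,x1,y0,y1,z0,z1):
    P=W.reshape(-1,3); return P[(P[:,0]>x0)&(P[:,0]<x1)&(P[:,1]>y0)&(P[:,1]<y1)&(P[:,2]>z0)&(P[:,2]<z1)]
def circ(P,r): return least_squares(lambda c:np.hypot(*(P[:,:2]-c).T)-r,np.median(P[:,:2],0),loss="soft_l1",f_scale=2).x
for n,W,pix in(("scene",S,[(328,275),(262,237),(379,380)]),("side",D,[(336,255),(355,368),(348,212)])):
    for nm,(u,v) in zip(("tall","short","triv"),pix):
        p=W[v,u]; print(n,nm,p.round(1))
        if nm=="triv":
            Q=reg(W,p[0]-75,p[0]+75,p[1]-75,p[1]+75,5,13); h=cv2.minEnclosingCircle(Q[:,:2].astype(np.float32)); print(' circle',h,np.median(Q[:,2]))
        else:
            Q=reg(W,p[0]-70,p[0]+70,p[1]-70,p[1]+70,15,160); print(' n',len(Q),'ztop',np.percentile(Q[:,2],99))
            zt=140 if nm=="tall" else 85
            B=reg(W,p[0]-45,p[0]+45,p[1]-45,p[1]+45,20,zt-30); T=reg(W,p[0]-45,p[0]+45,p[1]-45,p[1]+45,zt-20,zt-4)
            print(' body',circ(B,26).round(1),'lid',circ(T,28).round(1))
E
```

```text
scene tall [489.6 -50.   77. ]
 n 2178 ztop 142.005797840752
 body [480.3 -68.1] lid [477.9 -70.9]
scene short [461.5 191.6  34.5]
 n 898 ztop 87.70065490508514
 body [473.  217.1] lid [473.1 217.4]
scene triv [ 469.5 -248.     7.5]
 circle ((478.1206970214844, -255.66445922851562), 70.31383514404297) 9.128492484034552
side tall [502.2  -3.4  63.5]
 n 1944 ztop 140.30956560238891
 body [504.  -27.4] lid [503.8 -27.7]
side short [475.  243.   49.1]
 n 1899 ztop 86.57729276712821
 body [474.5 217.1] lid [474.5 217.2]
side triv [483.3 -31.6 138.8]
 circle ((486.821044921875, -40.33012390136719), 94.7503890991211) 9.27984383223827
```

View pics/crop.png

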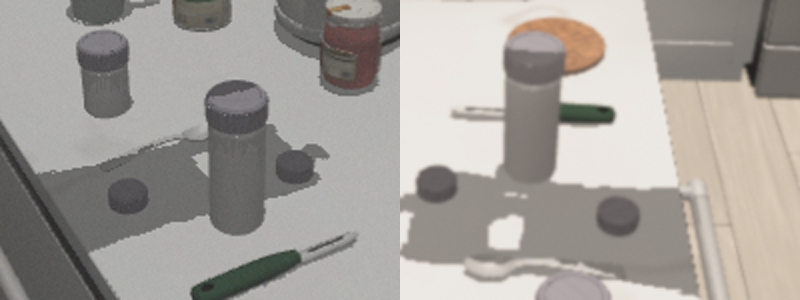

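The crop confirms it: left half, tall jar with ribbed steel lid at (237,105); short jar at (105,75); the loose caps are small and on the table. The tall-jar fit from the scene camera landed on a false minimum. The side fit, (504,-27.5), agrees with the scene surface point.

```bash
python3 - <<'E'
from h import *
from scipy.optimize import least_squares
print(bot.tip_reach)
for n in("scene","side"):
    W=np.load(n+".npy"); im=cv2.imread(f"pics/{n}0.png"); h=cv2.cvtColor(im,cv2.COLOR_BGR2HSV)
    m=(h[...,0]<20)&(h[...,1]>110)&(W[...,2]>4)&(W[...,2]<14)&(abs(W[...,1]+250)<90)&(abs(W[...,0]-470)<100)
    Q=W[m][:,:2].astype(np.float32); print(n,len(Q),cv2.minEnclosingCircle(Q),Q.mean(0),cv2.fitEllipse(cv2.convexHull(Q)))
W=np.load("wrist.npy").reshape(-1,3)
m=(W[:,2]>132)&(W[:,2]<150)&(np.hypot(W[:,0]-504,W[:,1]+27)<60)
Q=W[m][:,:2].astype(np.float32); print("wrist lid",len(Q),np.median(W[m][:,2]) if m.any() else 0, cv2.minEnclosingCircle(Q) if len(Q) else 0,Q.mean(0))
P=np.load("scene.npy").reshape(-1,3)
for a,b,r in((20,110,26),(120,136,28)):
    B=P[(P[:,2]>a)&(P[:,2]<b)&(np.hypot(P[:,0]-504,P[:,1]+27)<35)][:,:2]
    print(len(B),least_squares(lambda c:np.hypot(*(B-c).T)-r,[504,-27],loss="soft_l1").x)
E
```

```text
19.0
scene 3122 ((471.615234375, -244.80551147460938), 57.60307312011719) [ 468.84998 -247.65422] ((471.0750732421875, -244.39515686035156), (111.58483123779297, 113.61222076416016), 134.39952087402344)
side 279 ((474.2261047363281, -239.95248413085938), 53.719478607177734) [ 460.1596  -258.44296] ((473.7760925292969, -240.69703674316406), (101.0997085571289, 104.5659408569336), 20.933473587036133)
wrist lid 4093 139.35377848137384 ((503.9752502441406, -28.033998489379883), 28.35430145263672) [504.51294  -26.354637]
1120 [502.18662873 -27.87222378]
237 [502.32233597 -27.43102252]
```

View pics/wrist0.png

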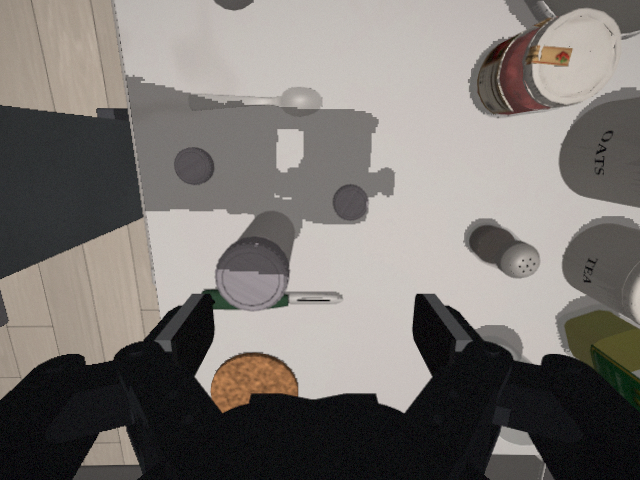

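The wrist view shows the lid at (252,273) and the trivet at (254,388). All the views agree on the lid at about (503.8,-27.7) and the trivet at about (471.5,-244.6). Next I go above the lid, descend, grip and turn.

```bash
python3 - <<'E'
from h import *
q=[0,.70710678,.70710678,0]
bot.move_to([503.8,-27.7,215],q)
c,W=wrist(); P=W.reshape(-1,3)
Q=P[(P[:,2]>133)&(P[:,2]<146)&(np.hypot(P[:,0]-504,P[:,1]+27)<45)]
(x,y),r=cv2.minEnclosingCircle(Q[:,:2].astype(np.float32)); print(len(Q),x,y,r,np.median(Q[:,2]))
if abs(r-28)<1.5 and np.hypot(x-503.8,y+27.7)<4: X=(x+503.8)/2;Y=(y-27.7)/2
else: X,Y=503.8,-27.7
print(X,Y)
print(bot.servo_line([X,Y,138],speed=80,until_force=8))
s=bot.read_state();print(s["clock"],s["ee_pos"],s["joint_positions"],s["ft_force"])
bot.move_gripper(50,grip_force=30)
s=bot.read_state();print(s["clock"],s["ee_pos"],s["grip_width"],s["grip_force"],s["ft_force"])
c,W=wrist();cv2.imwrite("pics/grip.png",c["image"])
E
```

```text
4293 504.3212890625 -28.086978912353516 27.940715789794922 139.26854272030403
504.06064453125 -27.89348945617676
False
1.65 [504.333508   -27.92939253 138.50653445] [-1.27837630e-01  2.81668380e-01  1.73705677e+00 -1.77473448e-05
  1.12198061e+00 -1.27839197e-01] [ 0.57868153 -0.14440275 -0.4566268 ]
2.0917 [504.08659058 -27.91821864 138.07268785] 49.987711042186454 0.0 [-0.25558594 -0.739095    0.5703327 ]
```

View pics/grip.png

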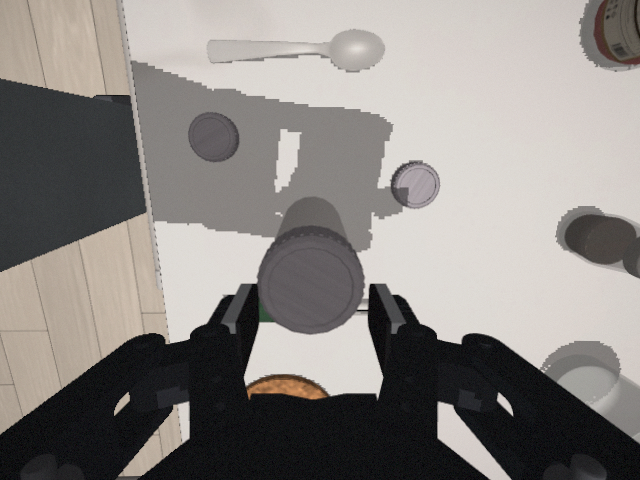

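The wrist view shows the lid at (311,282) between the pads, with inner faces at about columns 258 and 370. But the gripper reached 50 mm with zero force, so the pads may be above the lid. I'll check with depth and the side view.

```bash
python3 - <<'E'
from h import *
s=bot.read_state();print(s["grip_width"],s["grip_force"],s["clock"],s["ee_pos"])
c,W=wrist()
for (u,v) in((311,282),(262,282),(360,282),(247,289),(382,289),(250,300),(378,300),(240,330),(390,330)): print((u,v),W[v,u].round(1))
f=240/np.tan(np.radians(c["fovy"]/2));M=np.linalg.inv(np.array(c["mount"]))
for t in((0,28,0),(0,28,19),(0,-28,19),(11,28,19)):
    p=M@np.r_[t,1]; print(t,f*p[0]/p[2]+c["cx"],f*p[1]/p[2]+c["cy"])
a=bot.read_camera("side"); b=bot.read_camera("scene")
cv2.imwrite("pics/gs.png",np.hstack([cv2.resize(a["image"][100:300,240:440],(400,400)),cv2.resize(b["image"][130:330,230:430],(400,400))]))
E
```

```text
49.959430407097315 0.0 2.1417 [504.09353728 -27.88967132 138.05127128]
(311, 282) [504.2 -25.4 139.5]
(262, 282) [479.7 -25.2 139.8]
(360, 282) [528.6 -24.7 141. ]
(247, 289) [477.9 -16.2 167.8]
(382, 289) [534.  -16.8 166.7]
(250, 300) [480.1 -18.3 173.8]
(378, 300) [530.6 -17.2 176.1]
(240, 330) [480.3 -19.6 193.8]
(390, 330) [531.3 -19.1 194.7]
(0, 28, 0) 365.80530026836846 285.3900349811278
(0, 28, 19) 360.6883484214912 271.60644332086724
(0, -28, 19) 261.2474388406107 271.6836782269209
(11, 28, 19) 361.4527483215257 253.05694647050134
```

View pics/gs.png

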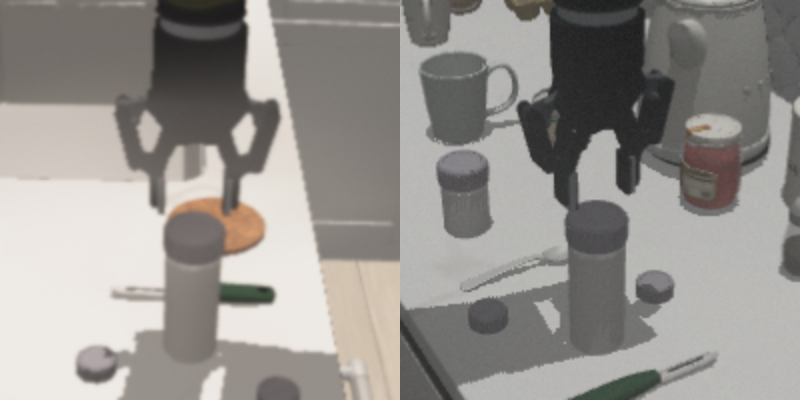

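The picture shows both fingertips well above the lid: side (158,205) and (232,205), lid top at (195,220). The pads really are higher than the TCP reading implies. I'll measure the tips in the fixed cameras' clouds, before and now.

```bash
python3 - <<'E'
from h import *
def tips(n,W,c0,zt):
    P=W.reshape(-1,3); m=(np.hypot(P[:,0]-c0[0],P[:,1]-c0[1])<75)&(P[:,2]>zt-60)&(P[:,2]<zt+80)
    Q=P[m]; hist=[int(((Q[:,2]>a)&(Q[:,2]<=a+10)).sum()) for a in range(int(zt)-60,int(zt)+80,10)]
    print(n,int(zt)-60,hist)
for n in("scene","side"): tips(n+"0",np.load(n+".npy"),(550,0),216)
wr=np.load("wrist.npy"); 
for n in("scene","side"): tips(n,cloud(bot.read_camera(n)),(504,-28),200)
for p in((215,300),(210,310),(418,300),(425,310),(420,330)): print(p,wr[p[1],p[0]].round(1))
print(bot.tip_reach,bot.read_state())
E
```

```text
scene0 156 [0, 0, 0, 0, 0, 0, 0, 0, 2, 88, 129, 132, 123, 172]
side0 156 [0, 0, 0, 0, 0, 0, 0, 0, 6, 83, 109, 108, 110, 240]
scene 140 [273, 15, 98, 113, 129, 102, 214, 283, 318, 318, 329, 470, 394, 114]
side 140 [46, 6, 70, 86, 87, 86, 225, 213, 256, 290, 341, 546, 352, 92]
(215, 300) [ 435.5 -108.2   13.2]
(210, 310) [508.4   3.3 248.1]
(418, 300) [593.7   8.1 248.7]
(425, 310) [593.3   8.9 258.8]
(420, 330) [593.4  -1.7 255.3]
19.0 {'clock': 2.3917, 'joint_positions': array([-1.27827435e-01,  2.82202814e-01,  1.73766258e+00,  1.62437296e-05,
        1.12173633e+00, -1.27827708e-01]), 'qvel': array([ 0.00033942,  0.00065904,  0.00176781,  0.00090181, -0.00093111,
        0.00023453]), 'effort': array([-5.82800658e-05, -5.00470090e+01, -3.29434168e+01, -7.90375475e-05,
        9.20570565e-04, -5.73178045e-05]), 'ee_pos': array([504.0590504 , -27.88092661, 138.0037867 ]), 'tool_rot': array([-8.06086248e-06,  7.07109178e-01,  7.07104384e-01,  3.01946657e-06]), 'ft_force': array([-0.79594968,  0.99736586,  0.82184326]), 'moment': array([ 0.00217338, -0.04371715, -0.02610175]), 'grip_force': 0.0, 'grip_width': 49.993098103465385}
```

The fixed cameras show the tips about 21 mm *behind* the reported TCP at 50 mm opening, and 27 mm behind when open. So the tool length in use is off by about 40 mm from the description. I'll go by the measured value: tips at 120 means TCP z ≈ 98.

```bash
python3 - <<'E'
from h import *
bot.move_gripper(85)
X,Y=504.06,-27.89
print(bot.servo_line([X,Y,98],speed=60,until_force=8))
s=bot.read_state();print(s["clock"],s["ee_pos"],s["ft_force"])
bot.move_gripper(45,grip_force=30)
s=bot.read_state();print(s["clock"],s["ee_pos"],s["grip_width"],s["grip_force"],s["ft_force"],s["joint_positions"])
a=bot.read_camera("side"); b=bot.read_camera("scene")
cv2.imwrite("pics/gs2.png",np.hstack([cv2.resize(a["image"][100:300,240:440],(400,400)),cv2.resize(b["image"][130:330,230:430],(400,400))]))
E
```

```text
False
3.65 [504.21592676 -27.91616033  98.20353456] [-0.38472884  0.73120317 -0.39280192]
4.025 [504.22106143 -27.90651302  98.44837762] 55.11068108681872 31.690568809281103 [-0.12147492 -1.16711885  5.50149531] [-1.27813739e-01  3.35604459e-01  1.77142087e+00 -3.50917495e-05
  1.03392985e+00 -1.27853253e-01]
```

View pics/gs2.png

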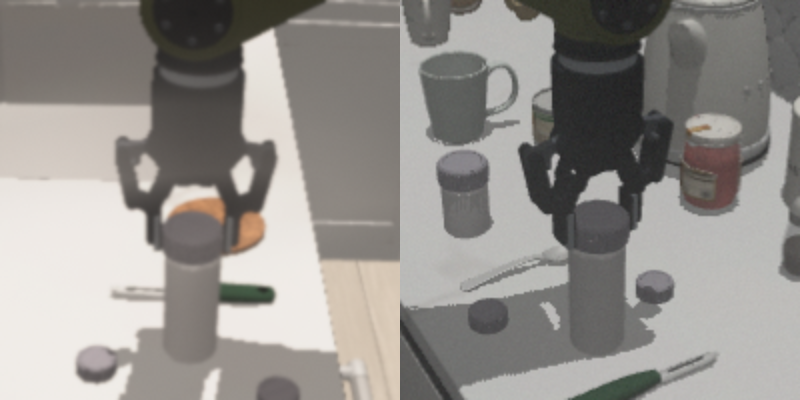

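The lid is gripped: 55 mm wide at 31.7 N, with pads either side at (155,230) and (232,230). Now I unscrew 80° counter-clockwise and lift.

```bash
python3 - <<'E'
from h import *
j=np.array(bot.read_state()["joint_positions"]); q0=rot(bot.read_state()["tool_rot"])
for k in range(1,5):
    t=j.copy(); t[5]-=np.radians(20*k); bot.move_joints(t)
s=bot.read_state(); q1=rot(s["tool_rot"])
print("turn deg",np.degrees(R.from_matrix(q1@q0.T).as_rotvec()),s["ee_pos"],s["ft_force"],s["moment"],s["grip_width"],s["clock"])
p=np.array(s["ee_pos"])
bot.servo_line([p[0],p[1],p[2]+6],speed=30)
f=bot.read_state(); print(f["ft_force"],f["clock"],f["grip_width"])
if f["ft_force"][2]>-4:
    bot.servo_line([p[0],p[1],p[2]+45],speed=60)
s=bot.read_state();print(s["ee_pos"],s["ft_force"],s["grip_width"],s["grip_force"],s["clock"])
P=cloud(bot.read_camera("side")).reshape(-1,3)
Q=P[(np.hypot(P[:,0]-504,P[:,1]+28)<32)]; print(np.histogram(Q[:,2],np.arange(0,220,10)))
E
```

```text
turn deg [-6.41678352e-02  1.14566646e-02  7.94726978e+01] [504.27911182 -28.01909557  98.515631  ] [-2.38695489 -0.37352814  4.94063369] [-0.08564819  0.46186214 -0.0277923 ] 54.94449707695858 5.825
[-0.95917981 -0.1406448  -0.87316995] 6.175 55.032522143572024
[504.1314437  -28.00858745 143.27344186] [ 0.29336454 -0.00439991 -0.75901695] 55.36229516762724 31.886180970759597 6.975
(array([129, 105, 115, 112, 121, 118, 118, 119, 119, 127, 149, 219, 211,
        80,   0,   0,  81,  99, 200,   7,   8]), array([  0,  10,  20,  30,  40,  50,  60,  70,  80,  90, 100, 110, 120,
       130, 140, 150, 160, 170, 180, 190, 200, 210]))
```

The lid is off and the jar is still standing. I carry the lid to the trivet at this height, go down to a few mm above, then lower slowly until contact.

```bash
python3 - <<'E'
from h import *
X,Y=471.5,-244.6
bot.servo_line([X,Y,143],speed=120)
bot.servo_line([X,Y,0],speed=90)
hit=bot.servo_line([X,Y,-14],speed=12,until_force=3)
s=bot.read_state();print(hit,s["ee_pos"],s["ft_force"],s["grip_width"],s["clock"])
a=bot.read_camera("side"); b=bot.read_camera("scene")
cv2.imwrite("pics/place.png",np.hstack([cv2.resize(a["image"][100:300,240:440],(400,400)),cv2.resize(b["image"][240:440,280:480],(400,400))]))
E
```

```text
True [ 471.47790323 -244.59553448   -9.53343349] [-0.41178245  0.02731828  5.40958241] 55.32213261932444 11.5333
```

View pics/place.png

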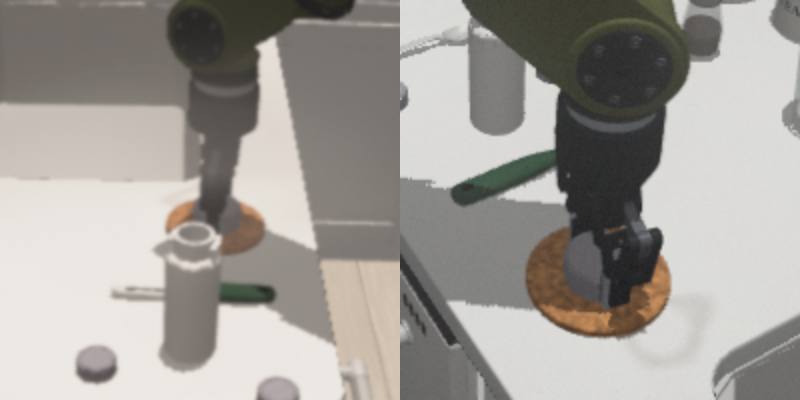

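The lid rests on the trivet at (600,270), contact came at the predicted height, and the jar stands open at (192,290). I release, back away straight up, and check.

```bash
python3 - <<'E'
from h import *
bot.move_gripper(82)
s=bot.read_state();p=s["ee_pos"]
bot.servo_line([p[0],p[1],150],speed=90)
c,W=wrist(); P=W.reshape(-1,3)
Q=P[(P[:,2]>27)&(P[:,2]<38)&(np.hypot(P[:,0]-471,P[:,1]+245)<50)]
print(len(Q),cv2.minEnclosingCircle(Q[:,:2].astype(np.float32)) if len(Q) else 0,np.percentile(Q[:,2],[5,50,95]))
bot.servo_line([p[0],p[1],250],speed=120)
s=bot.read_state();print(s["ft_force"],s["grip_width"],s["clock"])
a=bot.read_camera("side"); b=bot.read_camera("scene")
from scipy.optimize import least_squares
P=cloud(a).reshape(-1,3)
for x,y,t in((504,-28,105),(474.5,217,58)):
    B=P[(P[:,2]>20)&(P[:,2]<t)&(np.hypot(P[:,0]-x,P[:,1]-y)<38)][:,:2]; print(least_squares(lambda c:np.hypot(*(B-c).T)-26,[x,y],loss="soft_l1").x)
cv2.imwrite("pics/end.png",np.hstack([cv2.resize(c["image"],(400,300)),cv2.resize(b["image"][180:420,200:520],(400,300))]))
E
```

```text
3159 ((473.05224609375, -244.5765838623047), 28.135623931884766) [29.71506344 31.31930904 32.86756838]
[-0.2070825   0.05998079 -0.89670603] 81.90068815345089 14.975
[503.98609886 -27.36874811]
[474.47310417 217.06576161]
```

View pics/end.png

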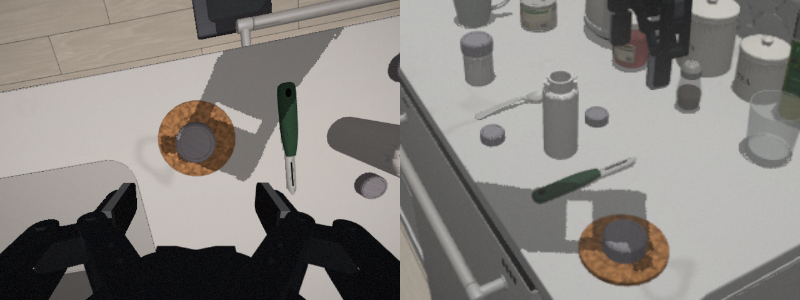

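The lid lies flat near the middle of the trivet at (627,240). The tall jar stands open at (560,120), and both jars are unmoved.

```bash
python3 -c "
from rig import bot
print(bot.finish_job())"
```

```text
the job is handed in; nothing more can be done
None
```

The tall jar is open and the job is handed in at about 15 s: its lid lies flat, open side down, within about 2 mm of the trivet's middle, and both jars stand within 1 mm of where they were.

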